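# Slide the top lid blank off the stack into the centring jig

### The arm

A 6-joint arm with a two-finger parallel gripper is mounted at the origin on the work surface. World frame = base frame: x ahead of the robot, y to its left, z up, the work surface at z = 0. Lengths are in mm, angles in rad, forces in N, time in s.
With the tool pointing down it reaches from about 400 to 925 mm from the base axis. Payload 12.5 kg.
Tool frame: the origin (TCP) lies midway between the tips of the shut fingers; the grasp point (between the pads) lies 19 mm behind it; y points along the fingers, x is the direction in which the jaws open and shut, and the axes are right-handed (so a half turn about y gives the same grasp; the last joint's range is limited). The gripper opens to 95 mm and grips with 3 to 60 N. Pads are 20 mm wide; open, the fingers measure 119 mm over their backs; the gripper's body (75 mm by 180 mm) begins 59 mm behind the grasp point.
Start: joints at [1.153, 0.491, 1.559, -0, 1.092, -0.106], TCP at [191.716, 594.888, 214.661] pointing down, gripper open.
Joint ranges: [-3.1, 3.1], [-0.84, 2.19], [0.05, 2.79], [-1.13, 4.28], [0.06, 2.93], [-2.69, 2.69]. Speed limits (rad/s): [2.22, 2.22, 2.79, 3.14, 3.14, 3.14].

### API

Orientations are given as [roll, pitch, yaw] about the fixed x, y, z axes, in that order (R = Rz(yaw) Ry(pitch) Rx(roll)).
In Python, from cell import env, vision, job gives the robot as it stands.
- The arm moves only by the shell command python3 -m crank 'ROWS' [OPENING]. ROWS is JSON, a list of rows, each a list of 6 numbers: the shift along the tool's x, y, z in mm, then the turn, a rotation vector about the tool's x, y, z in degrees. In form: [[x, y, z, rx, ry, rz], ...]. A call has 1 to 5 rows; each row is the pose to reach, as a shift and turn from the pose measured when the call began, along the tool's axes at that moment; what a row does not reach only later rows make up. A row lasts 1/10 s, in which the tool goes at most 50 mm and 8.59 degrees, less where a joint would pass 70% of its speed; a pose out of reach is approached as far as the arm can. A call with a gripper value outside its range is refused whole. OPENING is the opening, from 0 (shut) to 1 (fully open), set as the call begins (- or left out, the last holds). The fingers move at their own pace and stop on an object; the grip force is fixed at half the most. Time passes only in rows, so rows that repeat a pose let the fingers close. It gives the time, the measured TCP pose, the force and the opening at its end, in the units of the state.
- env.state(): the state, without advancing time (a new reading comes with each control period).
- vision.read_camera(name): name is "scene" or "top" or "wrist"; returns (picture, depth): 420x560x3 uint8, blue, green, red; 420x560 float32, mm along the optical axis (not along the pixel's ray), 0 where there is no reading.
- vision.calibration(name): a dict with "vertical_fov" (degrees; the focal length in pixels is half the picture's height over the tangent of half this angle, whatever the lens; pixels are square), "cx", "cy" (the principal point, pixels), "dist" ([k1, k2, p1, p2, k3] as OpenCV has them; the pictures are not rectified), "pose" (4x4, takes a point from camera to world coordinates). Camera axes: x right, y down, z forward; pixel columns grow to the right and rows downward; lengths in mm; the calibration is good to about 2 mm. A picture is of the moment at which its call begins: read the wrist's pose just before it. calibration takes no time and is no camera call; for the wrist camera it gives the pose at the moment of the call.
- job.job_done(): hands the job in, once; it reports no verdict.
The state is a dict: "t": time; "joints": joint angles; "qvel": joint speeds; "tau": joint torques, N m; "eef_pos": TCP position; "tcp_rot": TCP orientation; "ft_force": force on the tool from outside, world axes, zero at the start; "moment": the same for the moment, N m; "opening": opening from 0.0 (shut) to 1.0 (fully open).
Only numpy, scipy, OpenCV 4.12 (cv2) and the standard library are available. Lean on these libraries where they do the work, as an engineer would, in place of code of your own. Each camera call takes 0.05 s, during which the arm holds its last target.

### The job

Slide the top lid blank sideways off the stack onto the centring jig beside it, without lifting it and without shifting the two blanks beneath. Then push it home into the vee fence and press it for a moment with a light push of about 8 N so that it bears on the facings of both cheeks at once, never with more than 15 N on either, and leave it lying there; do not disturb the other things on the bench.

Things in the scene. Friction and masses are not known exactly. Their poses are not given: they have to be found in the camera images.
- blank_top: Top lid blank: pale round wooden disc, 100 mm diameter, 16 mm thick, about 85 g, dark dot at the centre of its top. Origin at the centre of its underside, z up. Lies on blank_mid. Too wide to grasp; push its rim with one or two fingertips (two tips some 55 mm apart cradle it). Dry wood and fingers: friction about 0.6
- blank_mid: Second lid blank, same size, under blank_top; must stay. Origin at the centre of its underside, 16 mm below that of blank_top; the blanks of the stack lie up to some 4 mm off one another
- blank_low: Lowest lid blank, same size, under blank_mid, lying on the stand; must stay. Origin at the centre of its underside
- stand: Fixed square plywood block 105 x 105 x 20 mm under the stack. Origin at the centre of its underside on the bench (z = 0), so the top blank's underside is at z = 52 mm and its top at 68 mm
- jig: Fixed dark wooden jig block, flat top at z = 50 mm, 2 mm below the underside of the stack's top blank. Origin on the bench (z = 0); its +x points level from the stack to the fence. In its frame it spans x -80..106 mm, y -85..85 mm. The stack stands beyond its -x edge, 3 to 20 mm of gap from the blanks' rims, up to 17 mm off the fence's axis sideways
- fence: Fixed vee fence on the jig's top: two upright cheeks at 90 deg, open towards the stack. Origin on the jig's top at the nominal home place of the centre of a blank's underside; +x is the vee's axis, to its closed end. The real home, where the blank touches both facings, is up to 4 mm from there, any way: feel for it (contact gives some 10 N per mm)
- cheek_left: Left cheek (the fence's +y side): dark steel bar with a white slippery plastic facing 68 mm long, 6 thick, 24 high (friction about 0.15) on set screws. Origin on the jig's top at the middle of the facing's front in its nominal setting, 50 mm from the fence's origin, 45 deg left of +x; +x into the cheek. The facing is locked up to 3 mm before or behind the nominal, not reported
- cheek_right: Right cheek (the fence's -y side): the same, 45 deg right of the fence's +x; its facing is locked up to 3 mm before or behind the nominal, independently of the left one, not reported
- stone: Bystander: grey sharpening stone 75 x 205 x 28 mm. Origin at the centre of its underside
- clamp: Bystander: wooden hand-screw clamp, two jaws 180 mm long and two screws with dark handles, 36 mm high, about 260 mm across the handles. Origin under its middle
- mandrel: Bystander: tapered steel mandrel standing on its 52 mm flange, 125 mm high. Origin at the centre of its underside
- finial: Bystander: turned pale wooden finial, 52 mm foot, 92 mm high. Origin at the centre of its underside
- pulley_a: Bystander: brass pulley lying flat near the stack, 48 mm diameter, 26 mm high. Origin at the centre of its underside
- pulley_b: Bystander: second brass pulley, same size, on the stack's other side. Origin at the centre of its underside
- bowl: Bystander: turned wooden bowl, 110 mm wide, 75 mm high. Origin at the centre of its underside
Things that resemble listed ones, but are neither listed nor needed, are in the scene too. What is shaped like the blank_top but turquoise is not meant.

How it is judged:
By the outcome, as a careful person would: the job done as asked, in the order asked, and still so for the second after the job is handed in, with the robot touching nothing.
It also fails if it takes over 59 s, if anything falls off the work surface, if the arm or the gripper's body presses on something with over 40 N, if the wrist force passes 120 N, or if a joint passes its speed limit or range.

## Working session

There is one attempt and no reset: what is moved stays moved. The work goes in short steps, Python scripts to look and compute and a shell command to move; the robot and the scene stay as the last step left them, time stands still between calls to the robot, and variables do not carry over. Pictures are saved under pics/ and viewed, and the job is handed in when it is done.

```bash
ls; mkdir -p pics; cat > h.py <<'E'
import numpy as np, cv2
from cell import env, vision, job
def cal(n):
    c=vision.calibration(n); f=210/np.tan(np.radians(c["vertical_fov"])/2)
    K=np.array([[f,0,c["cx"]],[0,f,c["cy"]],[0,0,1]]); return K,np.array(c["dist"],float),np.array(c["pose"])
def grab(n,save=None):
    k=cal(n); p,d=vision.read_camera(n)
    if save: cv2.imwrite(f"pics/{save}.png",p); np.savez(f"pics/{save}.npz",d=d,p=p,K=k[0],dist=k[1],T=k[2])
    return p,d,k
def load(s):
    z=np.load(f"pics/{s}.npz"); return z["p"],z["d"],(z["K"],z["dist"],z["T"])
def cloud(d,k):
    K,D,T=k; h,w=d.shape; u,v=np.meshgrid(np.arange(w),np.arange(h))
    q=cv2.undistortPoints(np.stack([u,v],-1).reshape(-1,1,2).astype(np.float64),K,D).reshape(h,w,2)
    P=np.dstack([q[...,0]*d,q[...,1]*d,d,np.ones_like(d)])@T.T
    P=P[...,:3]; P[d<=0]=np.nan; return P
def onplane(u,v,z,k):
    K,D,T=k; q=cv2.undistortPoints(np.array([[[u,v]]],float),K,D)[0,0]; r=T[:3,:3]@[q[0],q[1],1]; o=T[:3,3]
    return o+r*(z-o[2])/r[2]
E
python3 - <<'E'
from h import *
for n in("top","scene"):
    p,d,k=grab(n,n+"0"); print(n,k[0][0,0],np.round(k[2],3).tolist(),d.min(),d.max())
print(env.state())
E
```

```text
pics
top 426.82216888347995 [[-0.002, -0.986, 0.168, 381.499], [-1.0, 0.004, 0.01, 6.668], [-0.01, -0.168, -0.986, 1250.249], [0.0, 0.0, 0.0, 1.0]] 0.0 2244.4253
scene 524.0883795606376 [[0.681, 0.408, -0.608, 1321.611], [0.732, -0.392, 0.557, -686.29], [-0.011, -0.824, -0.566, 771.358], [0.0, 0.0, 0.0, 1.0]] 0.0 3999.719
{'t': 0.1, 'joints': array([ 1.15339958e+00,  4.91542538e-01,  1.55939079e+00,  1.50962958e-05,
        1.09168110e+00, -1.05589709e-01]), 'qvel': array([-7.48523571e-04, -2.09659130e-03, -3.76451787e-03, -5.43431011e-05,
        1.84552872e-03, -1.79079247e-03]), 'tau': array([ 2.75680140e-03, -6.13626909e+01, -2.58606470e+01,  6.94040372e-02,
        4.70383256e-02, -5.64366985e-05]), 'eef_pos': array([191.62018684, 594.6802922 , 214.09251914]), 'tcp_rot': array([-1.57067532e+00,  1.01466710e-03,  1.25898239e+00]), 'ft_force': array([ 0.58358858, -1.42251528, -0.45919376]), 'moment': array([-0.0505682 ,  0.01658962, -0.00442642]), 'opening': 1.000863325007911}
```

View pics/top0.png

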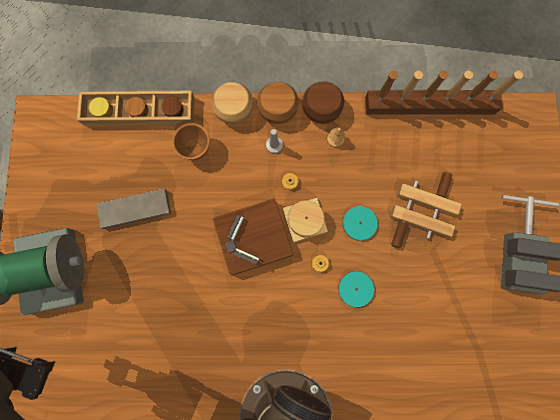

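View pics/scene0.png

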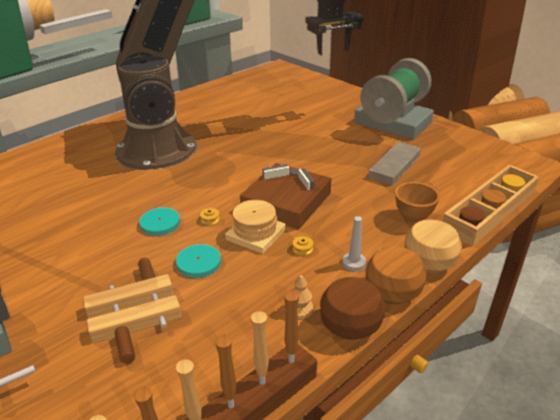

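The top view shows the stack with its dot at about (306,218). The jig is around (255,237), with the fence's white facings near (237,228) and (247,256). The pulleys are at (290,182) and (320,263). Next I measure from depth.

```bash
python3 - <<'E'
from h import *
for n in("top0","scene0"):
    p,d,k=load(n); P=cloud(d,k)
    m=(P[...,0]>330)&(P[...,0]<680)&(P[...,1]>-160)&(P[...,1]<200)
    z=P[...,2]
    lab=cv2.cvtColor(p,cv2.COLOR_BGR2HSV)
    s=m&(z>62)&(z<76)&(lab[...,1]>40)&(lab[...,2]>140)
    nn,l,st,c=cv2.connectedComponentsWithStats(s.astype(np.uint8)); i=1+np.argmax(st[1:,4]); s=l==i
    cnt=max(cv2.findContours(s.astype(np.uint8),0,1)[0],key=len)
    w=np.array([onplane(u,v,68,k)[:2] for u,v in cnt[:,0]])
    (cx,cy),r=cv2.minEnclosingCircle(w.astype(np.float32))
    print(n,"blank",st[i],c[i],np.median(z[s]),"circ",cx,cy,r, np.median(P[s],axis=0))
    g=m&(z>44)&(z<56)
    g&=lab[...,2]<150
    nn,l,st,c=cv2.connectedComponentsWithStats(g.astype(np.uint8)); i=1+np.argmax(st[1:,4]); g=l==i
    print("jig",st[i],np.median(z[g]), cv2.minAreaRect(P[g][:,:2].astype(np.float32)))
    f=m&(z>64)&(z<95)&~s
    for uv in [(x,y) for y,x in np.argwhere(f)][:0]: pass
    nn,l,st,c=cv2.connectedComponentsWithStats(f.astype(np.uint8))
    for i in range(1,nn):
        if st[i,4]>25: print("f",st[i],c[i],np.round(np.median(P[l==i],axis=0)))
p,d,k=load("top0")
cv2.imwrite("pics/crop.png",cv2.resize(p[160:300,200:350],None,fx=5,fy=4.2/1*5/4.2)[:, :])
p,d,k=load("scene0")
cv2.imwrite("pics/crops.png",cv2.resize(p[150:270,200:350],None,fx=5,fy=5))
print(onplane(306,218,68,load("top0")[2]))
E
```

```text
top0 blank [288 200  36  36 982] [305.5885947  217.49490835] 68.0708493577963 circ 546.9674072265625 -58.65581130981445 49.86415100097656 [546.69208507 -59.41904531  68.07084936]
jig [ 214  198   79   77 3497] 50.13901949332876 ((497.6865539550781, 92.6593246459961), (170.0872039794922, 185.4519500732422), 18.06821060180664)
f [227 215  16  24 164] [234.57926829 226.51219512] [522. 139.  74.]
f [234 248  25  16 150] [245.65333333 256.01333333] [440. 106.  74.]
scene0 blank [233 200  43  28 901] [253.86237514 213.23418424] 67.89416553170656 circ 552.9417114257812 -59.87303924560547 53.92873001098633 [553.78752676 -60.16310589  67.89416553]
jig [ 240  172   91   44 2095] 49.938089770908164 ((501.1297302246094, 93.57435607910156), (171.07388305664062, 190.93179321289062), 17.565715789794922)
f [262 164  27  12 184] [274.94021739 169.30434783] [445. 105.  72.]
f [298 168  17  19 152] [305.80921053 176.63815789] [528. 137.  73.]
[545.26314308 -60.01094489  68.        ]
```

```bash
python3 -c "
import cv2
for n in('crop','crops'):
    i=cv2.imread(f'pics/{n}.png'); cv2.imwrite(f'pics/{n}b.png',i[:600,:800])"
```

```text
(no output)
```

View pics/cropb.png

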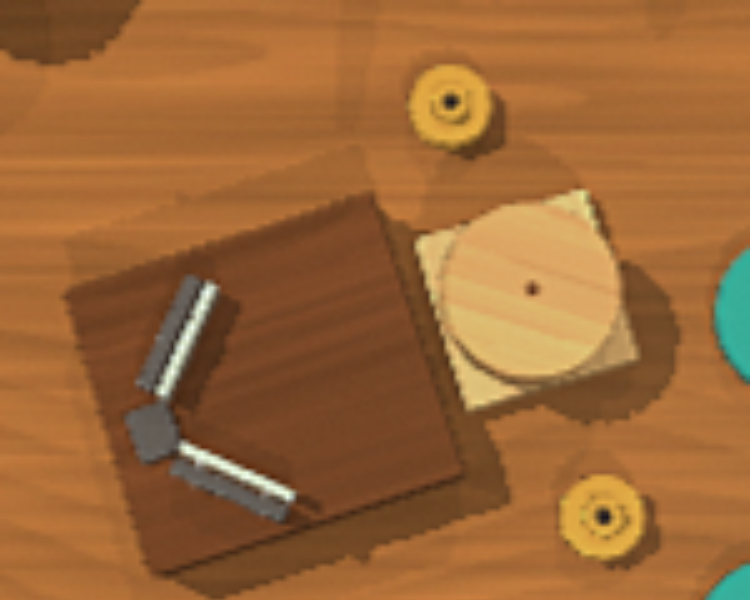

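View pics/cropsb.png

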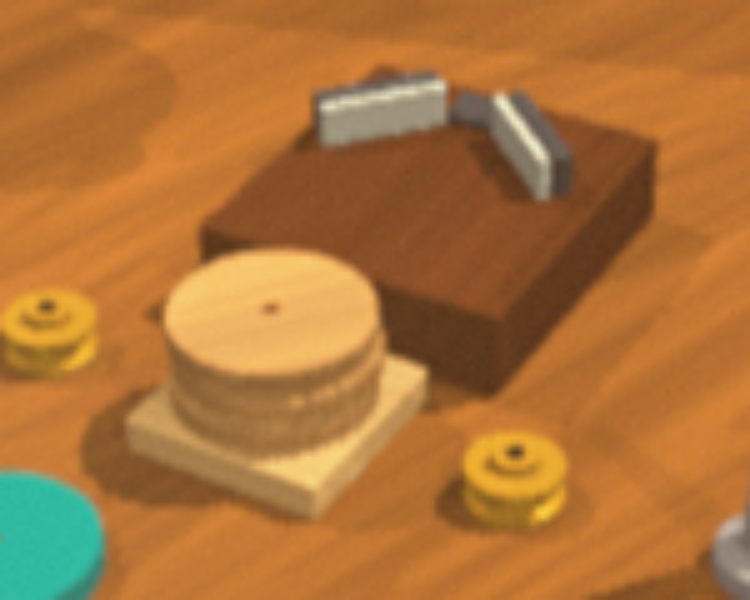

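```bash
cat >> h.py <<'E'
from scipy.spatial.transform import Rotation as Ro
def plan(pos,yaw_deg):
    s=env.state(); R=Ro.from_euler("xyz",s["tcp_rot"]); G=Ro.from_euler("xyz",[-np.pi/2,0,np.radians(yaw_deg)])
    return np.round(R.inv().apply(np.array(pos)-s["eef_pos"]),1), np.round((R.inv()*G).as_rotvec(degrees=True),2), s["t"]
E
python3 - <<'E'
from h import *
p,d,k=load("top0")
for uv in [(290,181),(320,263)]: print(onplane(*uv,26,k))
print(plan([550,-60,215],18))
# white facings: min saturation bright pixels
for n in("top0","scene0"):
    p,d,k=load(n); P=cloud(d,k); h=cv2.cvtColor(p,cv2.COLOR_BGR2HSV)
    m=(h[...,1]<45)&(h[...,2]>170)&(P[...,2]>69)&(P[...,2]<80)&(P[...,1]>0)&(P[...,1]<200)&(P[...,0]>400)&(P[...,0]<580)
    nn,l,st,c=cv2.connectedComponentsWithStats(m.astype(np.uint8),connectivity=8)
    for i in range(1,nn):
        if st[i,4]>12:
            v,u=np.nonzero(l==i); w=np.array([onplane(a,b,74,k)[:2] for a,b in zip(u,v)])
            print(n,st[i],cv2.minAreaRect(w.astype(np.float32)))
E
```

```text
[660.90905376 -16.87086346  26.        ]
[ 421.84786974 -100.47403039   26.        ]
(array([-5.132e+02, -5.000e-01, -5.419e+02]), array([ 2.000e-02,  5.413e+01, -6.000e-02]), 0.1)
top0 [232 217  11  22  44] ((518.97216796875, 132.64439392089844), (5.548329830169678, 64.39958953857422), 66.25037384033203)
top0 [236 249  23  11  45] ((446.1749572753906, 103.79071044921875), (65.48893737792969, 5.130967140197754), 65.3348617553711)
```

```bash
python3 -m crank '[[-513,0,-542,0,54.1,0],[-513,0,-542,0,54.1,0],[-513,0,-542,0,54.1,0],[-513,0,-542,0,54.1,0],[-513,0,-542,0,54.1,0]]' 0.55; python3 -c "
from h import *
print(plan([550,-60,215],18))"
```

```text
t: 0.6
eef_pos: [312.1, 373.8, 214.5]
tcp_rot: [-1.571, 0.001, 0.503]
ft_force: [0.8, 0.8, 0.2]
opening: 0.634
(array([-9.000e-01, -2.000e-01, -4.947e+02]), array([ 0.04, 10.84, -0.04]), 0.6)
```

```bash
python3 -m crank '[[0,0,-495,0,10.8,0],[0,0,-495,0,10.8,0],[0,0,-495,0,10.8,0],[0,0,-495,0,10.8,0],[0,0,-495,0,10.8,0]]' 0.55; python3 -c "
from h import *
print(plan([550,-60,215],18))
p,d,k=grab('wrist','w1'); print(np.round(k[2],3), env.state()['eef_pos'])"
```

```text
t: 1.1
eef_pos: [432.6, 154.5, 214.7]
tcp_rot: [-1.572, 0.001, 0.315]
ft_force: [0.5, 0.3, 0.2]
opening: 0.554
(array([ 4.520e+01, -1.000e-01, -2.403e+02]), array([ 0.04,  0.03, -0.03]), 1.1)
[[ 9.51000e-01  2.99000e-01  8.10000e-02  4.09875e+02]
 [ 3.10000e-01 -9.16000e-01 -2.56000e-01  2.24997e+02]
 [-2.00000e-03  2.68000e-01 -9.63000e-01  3.83967e+02]
 [ 0.00000e+00  0.00000e+00  0.00000e+00  1.00000e+00]] [435.87003377 149.6172849  214.70921966]
```

View pics/w1.png

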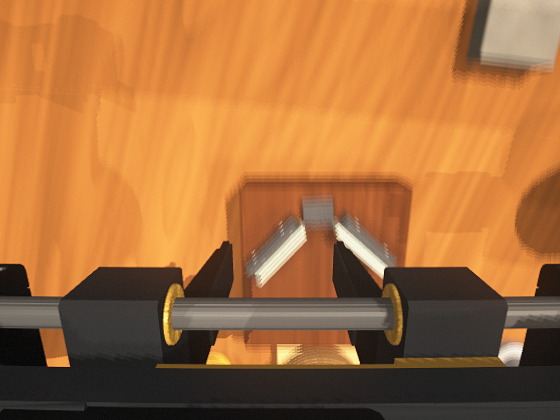

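```bash
python3 -m crank '[[42,0,-240,0,0,0],[42,0,-240,0,0,0],[42,0,-240,0,0,0],[42,0,-240,0,0,0],[42,0,-240,0,0,0]]' 0.55; python3 -m crank '[[0,0,0,0,0,0],[0,0,0,0,0,0]]'; python3 -c "
from h import *
print(plan([566,-116,215],18))
p,d,k=grab('wrist','w2'); print(np.round(k[2],3), env.state()['eef_pos'],k[0])"
```

```text
t: 1.65
eef_pos: [549.3, -66.6, 215.2]
tcp_rot: [-1.573, -0.0, 0.311]
ft_force: [0.7, 1.3, 0.4]
opening: 0.554
t: 1.85
eef_pos: [549.1, -67.5, 214.5]
tcp_rot: [-1.572, 0.001, 0.309]
ft_force: [-1.0, 0.2, -1.2]
opening: 0.549
(array([  1.3,  -0.5, -51.4]), array([ 0.08, -0.28, -0.06]), 1.85)
[[ 9.53000e-01  2.94000e-01  7.90000e-02  5.26787e+02]
 [ 3.04000e-01 -9.17000e-01 -2.57000e-01  3.32100e+00]
 [-3.00000e-03  2.69000e-01 -9.63000e-01  3.83616e+02]
 [ 0.00000e+00  0.00000e+00  0.00000e+00  1.00000e+00]] [548.72662471 -66.39326166 214.66757229] [[352.54822547   0.         282.5484036 ]
 [  0.         352.54822547 210.10929766]
 [  0.           0.           1.        ]]
```

View pics/w2.png

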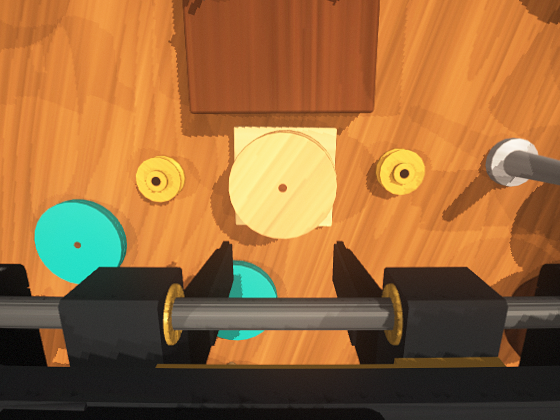

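```bash
python3 - <<'E'
from h import *
p,d,k=load("w2"); P=cloud(d,k); z=P[...,2]; h=cv2.cvtColor(p,cv2.COLOR_BGR2HSV)
print("dot",onplane(282.5,188,68,k))
s=(z>64)&(z<72); nn,l,st,c=cv2.connectedComponentsWithStats(s.astype(np.uint8)); i=l[180,282]; s=l==i
cnt=max(cv2.findContours(s.astype(np.uint8),0,1)[0],key=len)
w=np.array([onplane(u,v,68,k)[:2] for u,v in cnt[:,0]]); 
e=cv2.fitEllipse(w.astype(np.float32)); print("blank",e,np.nanmedian(z[s]))
# visible mid/low/stand
g=(z>44)&(z<56)&(h[...,2]<170); nn,l,st,c=cv2.connectedComponentsWithStats(g.astype(np.uint8)); i=l[60,280]; g=l==i
print(np.median(z[g]))
# near edge: fit line
cols=np.arange(200,370,5); pts=np.array([onplane(u,np.nonzero(g[:,u])[0].max()+.5,50,k)[:2] for u in cols])
print("near edge", cv2.fitLine(pts.astype(np.float32),2,0,.01,.01).ravel())
for v0 in (20,40,60,80,95):
    us=np.nonzero(g[v0])[0]; print(onplane(us.min()-.5,v0,50,k),onplane(us.max()+.5,v0,50,k))
E
```

```text
dot [546.37902888 -60.85981218  68.        ]
blank ((546.0770874023438, -60.791263580322266), (98.00946807861328, 98.3261489868164), 11.61083984375) 67.35070276074504
49.134122304374955
near edge [9.5150530e-01 3.0763239e-01 5.2626654e+02 1.8879244e+00]
[421.06270568  50.5610904   50.        ] [581.28362884 101.60439649  50.        ]
[425.75793428  35.23957154  50.        ] [586.29973021  86.40952216  50.        ]
[431.39663434  19.81690437  50.        ] [590.60642036  70.58704642  50.        ]
[436.29891276   3.74466103  50.        ] [595.88593031  54.66045024  50.        ]
[440.26390464  -8.51184918  50.        ] [600.59010265  42.66401279  50.        ]
```

```bash
python3 -m crank '[[0,0,100,0,0,0],[0,0,100,0,0,0],[0,0,100,0,0,0],[0,0,100,0,0,0],[0,0,100,0,0,0]]'; python3 -c "
from h import *
p,d,k=grab('wrist','w3'); print(env.state()['eef_pos'],env.state()['ft_force'])"
```

```text
t: 2.4
eef_pos: [518.1, 29.1, 214.8]
tcp_rot: [-1.572, 0.001, 0.312]
ft_force: [0.4, -0.8, -0.2]
opening: 0.548
[518.26706333  28.57863388 214.63658306] [ 0.04323619 -0.19540199 -0.65636193]
```

View pics/w3.png

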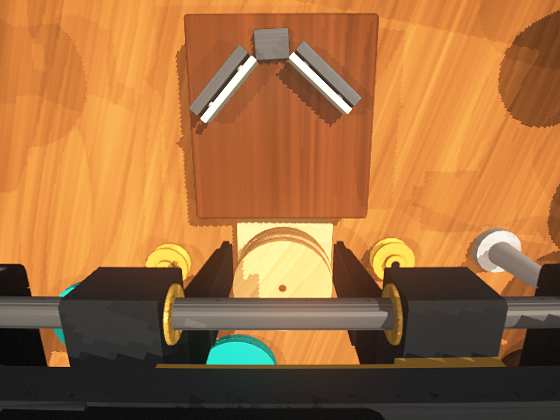

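```bash
python3 -c "
import cv2
p=cv2.imread('pics/w3.png'); cv2.imwrite('pics/w3c.png',cv2.resize(p[20:135,180:370],None,fx=4.2,fy=4.2,interpolation=0))
p=cv2.imread('pics/w3.png'); cv2.imwrite('pics/w3d.png',cv2.resize(p[210:310,220:345],None,fx=5,fy=5,interpolation=0))"
```

```text
(no output)
```

View pics/w3c.png

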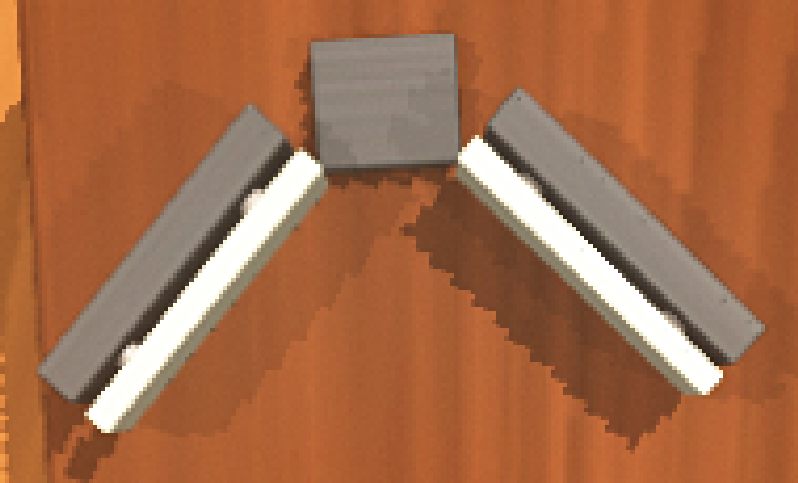

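View pics/w3d.png

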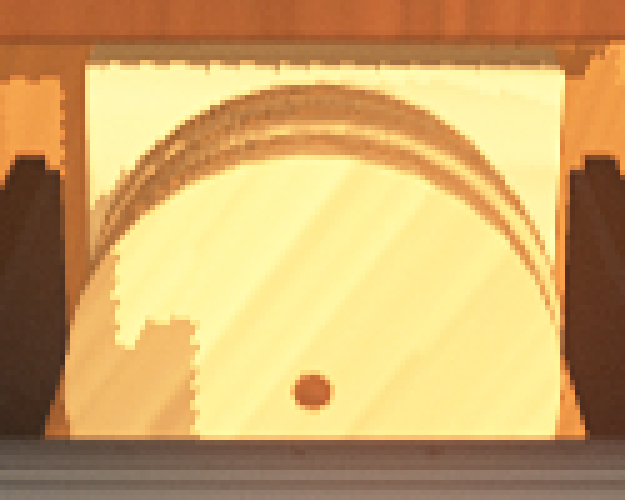

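```bash
python3 - <<'E'
from h import *
p,d,k=load("w3"); P=cloud(d,k); h=cv2.cvtColor(p,cv2.COLOR_BGR2HSV)
O=np.array([500.8,77.7]); ax=np.array([-.3085,.9512]); ay=np.array([-ax[1],ax[0]])
m=(p.min(2)>215); m[135:]=0; m=cv2.morphologyEx(m.astype(np.uint8),cv2.MORPH_OPEN,np.ones((3,3)))
nn,l,st,c=cv2.connectedComponentsWithStats(m)
L=[]
for i in range(1,nn):
    if st[i,4]<80: continue
    v,u=np.nonzero(l==i); w=np.array([onplane(a,b,74,k)[:2] for a,b in zip(u,v)])
    r=cv2.minAreaRect(w.astype(np.float32)); cen=w.mean(0); dd=np.linalg.svd(w-cen)[2][0]
    n=np.array([-dd[1],dd[0]]); n*=np.sign(n@ax)
    e=np.quantile((w-cen)@n,[.02,.98]);t=np.quantile((w-cen)@dd,[0,1])
    print(st[i],np.round(r[0],1),np.round(r[1],1),"n deg",np.degrees(np.arctan2(n[1],n[0])),"thick",e,"len",t,"z",np.nanmedian(P[l==i],axis=0)[2], "jigframe",(cen-O)@ax,(cen-O)@ay)
    L.append((n,n@cen-3))
A=np.array([x[0] for x in L]); b=np.array([x[1] for x in L])-50
H=np.linalg.solve(A,b); print("home",H,"jig",(H-O)@ax,(H-O)@ay)
pr=onplane(282.5,288,68,k)[:2]; print("dot",pr,(pr-O)@ax,(pr-O)@ay)
g=cv2.cvtColor(p,cv2.COLOR_BGR2GRAY)
# jig corners
for uv,z in [((186,14),50),((378,14),50),((198,217),50),((367,218),50)]:
    q=onplane(*uv,z,k)[:2]; print(np.round(q,1),np.round([(q-O)@ax,(q-O)@ay],1))
E
```

```text
[290  53  61  60 542] [518.  131.4] [ 5.4 66.8] n deg 66.01042395909882 thick [-2.56490189  2.52363049] len [-32.56378035  34.2778959 ] z 73.04957341565404 jigframe 46.29094246316991 -32.261219087268366
[201  57  54  65 547] [445.1 102.9] [67.2  6.1] n deg 156.07952814978196 thick [-2.63645939  2.619461  ] len [-33.12060026  34.0377272 ] z 73.16304457891522 jigframe 41.2885198035853 44.73294470928704
home [494.82355136  83.63682491] jig 7.490842259775457 3.853287459531284
dot [546.58962976 -60.88204692] -145.9453438076832 -0.8025343579309483
[390.8 152. ] [104.6  81.7]
[547.9 202.5] [104.2 -83.4]
[445.9 -21.7] [-77.6  82.8]
[605.6  28.8] [-78.9 -84.6]
```

```bash
python3 -c "
from h import *
print(plan([568.3,-121.1,215],20))"
```

```text
(array([ 1.900e+00, -1.000e-01, -1.578e+02]), array([ 0.09, -2.2 , -0.05]), 2.45)
```

```bash
python3 -m crank '[[1.9,0,-158,0.1,-2.2,0],[1.9,0,-158,0.1,-2.2,0],[1.9,0,-158,0.1,-2.2,0],[1.9,0,-158,0.1,-2.2,0],[1.9,0,-158,0.1,-2.2,0]]'; python3 -m crank '[[0,0,0,0,0,0],[0,0,0,0,0,0]]';python3 -c "
from h import *
print(plan([568.3,-121.1,58],20))"
```

```text
t: 2.95
eef_pos: [568.3, -123.5, 214.3]
tcp_rot: [-1.57, 0.001, 0.345]
ft_force: [-0.7, 1.3, 0.3]
opening: 0.552
t: 3.15
eef_pos: [568.0, -122.7, 214.3]
tcp_rot: [-1.57, 0.002, 0.346]
ft_force: [0.3, 0.2, -0.1]
opening: 0.55
(array([  1.1, 156.3,   1.2]), array([-0.05, -0.18, -0.1 ]), 3.15)
```

```bash
python3 -m crank '[[1,40,1,0,0,0],[1,80,1,0,0,0],[1,110,1,0,0,0],[1,130,1,0,0,0],[1,130,1,0,0,0]]'; python3 -m crank '[[0,0,0,0,0,0]]';python3 -c "
from h import *
print(plan([568.3,-121.1,58],20))
p,d,k=grab('wrist','w4'); print(env.state()['eef_pos'])
q=grab('scene','s4')"
```

```text
t: 3.65
eef_pos: [567.1, -119.9, 82.2]
tcp_rot: [-1.567, 0.005, 0.347]
ft_force: [-0.2, -0.3, 0.4]
opening: 0.552
t: 3.75
eef_pos: [567.4, -119.3, 83.0]
tcp_rot: [-1.567, 0.005, 0.348]
ft_force: [-0.3, 0.5, 1.0]
opening: 0.553
(array([ 0.4, 25. , -2.1]), array([-0.19, -0.05, -0.26]), 3.75)
[ 567.27779372 -119.25138574   83.0297204 ]
```

View pics/w4.png

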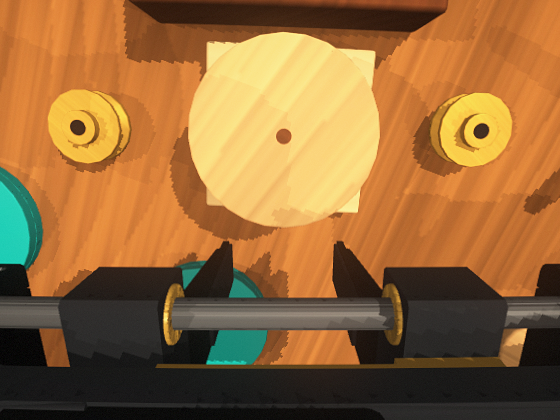

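View pics/s4.png

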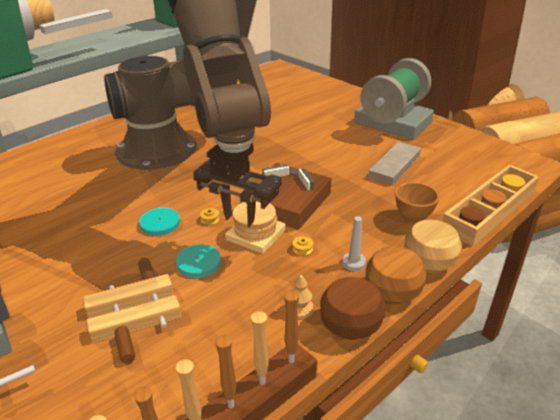

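```bash
python3 -c "
from h import *
print(onplane(283.5,136,68,load('w4')[2]))"; python3 -m crank '[[0.4,12,-2,-0.2,0,-0.2],[0.4,25,-2,-0.2,0,-0.2],[0.4,25,-2,-0.2,0,-0.2],[0.4,25,-2,-0.2,0,-0.2]]'; python3 -c "
from h import *
print(plan([568.3,-121.1,58],20))"
```

```text
[546.31896678 -60.64260823  68.        ]
t: 4.25
eef_pos: [568.2, -121.2, 57.9]
tcp_rot: [-1.571, 0.001, 0.348]
ft_force: [0.1, -0.7, 0.1]
opening: 0.552
(array([ 0.1, -0.1,  0.1]), array([ 0.  , -0.07, -0.07]), 4.25)
```

```bash
python3 -m crank '[[0,0,3,0,0,0],[0,0,6,0,0,0],[0,0,8,0,0,0],[0,0,9,0,0,0],[0,0,10,0,0,0]]'; python3 -m crank '[[0,0,1,0,0,0],[0,0,2,0,0,0],[0,0,3,0,0,0],[0,0,4,0,0,0],[0,0,5,0,0,0]]'; python3 -m crank '[[0,0,1,0,0,0],[0,0,2,0,0,0],[0,0,3,0,0,0],[0,0,4,0,0,0],[0,0,5,0,0,0]]'; python3 -c "
from h import *
s=env.state(); print(s['eef_pos'],np.degrees(s['tcp_rot']))
p,d,k=grab('wrist','w5')"
```

```text
t: 4.75
eef_pos: [564.8, -111.6, 58.0]
tcp_rot: [-1.571, 0.001, 0.348]
ft_force: [-0.2, -0.3, 0.3]
opening: 0.551
t: 5.25
eef_pos: [563.1, -107.0, 58.0]
tcp_rot: [-1.571, 0.001, 0.348]
ft_force: [0.5, -1.1, 0.4]
opening: 0.547
t: 5.75
eef_pos: [561.4, -102.2, 58.0]
tcp_rot: [-1.571, 0.001, 0.348]
ft_force: [0.4, -1.2, 0.6]
opening: 0.549
[ 561.41576187 -102.16598891   58.03153014] [-9.00172215e+01  5.35996189e-02  1.99404745e+01]
```

View pics/w5.png

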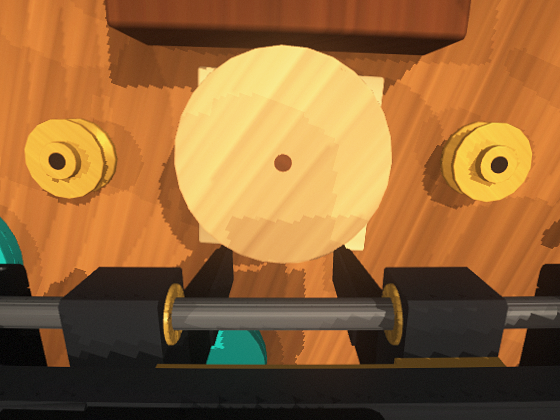

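```bash
python3 -c "
from h import *
q=onplane(283,162.5,68,load('w5')[2])[:2]; print(q, q-np.array([546.3,-60.8]), q-[561.4,-102.2], np.linalg.norm(q-[561.4,-102.2]))"
python3 -m crank '[[0,0,3,0,0,0],[0,0,6,0,0,0],[0,0,9,0,0,0],[0,0,12,0,0,0],[0,0,15,0,0,0]]'; python3 -m crank '[[0,0,3,0,0,0],[0,0,6,0,0,0],[0,0,9,0,0,0],[0,0,12,0,0,0],[0,0,15,0,0,0]]';  python3 -c "
from h import *
s=env.state(); print(s['eef_pos'],np.degrees(s['tcp_rot']))
p,d,k=grab('wrist','w6'); grab('scene','s6')"
```

```text
[543.68733635 -53.19143231] [-2.61266365  7.60856769] [-17.71266365  49.00856769] 52.111209546361124
t: 6.3
eef_pos: [556.1, -87.7, 58.0]
tcp_rot: [-1.571, 0.001, 0.348]
ft_force: [0.1, -1.2, 0.9]
opening: 0.55
t: 6.8
eef_pos: [550.9, -73.3, 58.0]
tcp_rot: [-1.571, 0.001, 0.348]
ft_force: [-0.2, -0.1, -0.2]
opening: 0.548
[550.9223082  -73.31656815  58.03773345] [-9.00127966e+01  5.79741927e-02  1.99472388e+01]
```

View pics/w6.png

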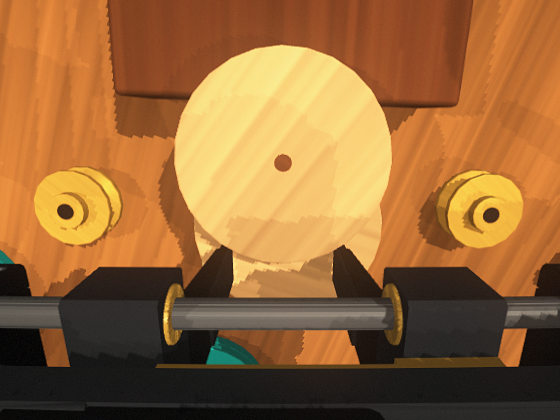

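View pics/s6.png

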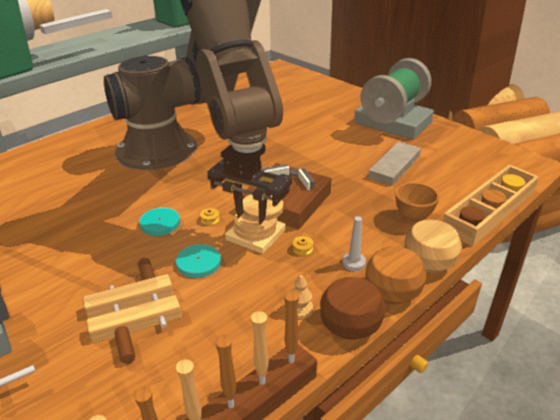

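```bash
for i in 1; do :; done; python3 -m crank '[[0,0,3,0,0,0],[0,0,6,0,0,0],[0,0,9,0,0,0],[0,0,12,0,0,0],[0,0,15,0,0,0]]'; python3 -m crank '[[0,0,3,0,0,0],[0,0,6,0,0,0],[0,0,9,0,0,0],[0,0,12,0,0,0],[0,0,15,0,0,0]]'; python3 -m crank '[[0,0,3,0,0,0],[0,0,6,0,0,0],[0,0,9,0,0,0],[0,0,12,0,0,0],[0,0,15,0,0,0]]';python3 -c "
from h import *
s=env.state(); print(s['eef_pos'],np.degrees(s['tcp_rot']))
p,d,k=grab('wrist','w7')"
```

```text
t: 7.4
eef_pos: [545.6, -58.8, 58.0]
tcp_rot: [-1.571, 0.001, 0.348]
ft_force: [0.7, -1.1, 0.8]
opening: 0.547
t: 7.9
eef_pos: [540.6, -44.6, 58.2]
tcp_rot: [-1.571, 0.001, 0.349]
ft_force: [0.7, -1.8, 2.3]
opening: 0.549
t: 8.4
eef_pos: [535.2, -30.2, 58.0]
tcp_rot: [-1.571, 0.001, 0.348]
ft_force: [0.5, -1.2, -1.0]
opening: 0.55
[535.20280947 -30.16784537  58.017979  ] [-9.00026533e+01  6.90020589e-02  1.99646138e+01]
```

View pics/w7.png

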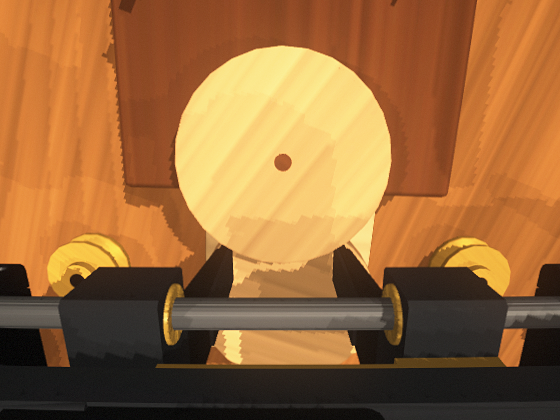

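```bash
python3 -m crank '[[0,0,3,0,0,0],[0,0,6,0,0,0],[0,0,9,0,0,0],[0,0,12,0,0,0],[0,0,15,0,0,0]]'; python3 -m crank '[[0,0,3,0,0,0],[0,0,6,0,0,0],[0,0,9,0,0,0],[0,0,12,0,0,0],[0,0,15,0,0,0]]'; python3 -m crank '[[0,0,3,0,0,0],[0,0,6,0,0,0],[0,0,9,0,0,0],[0,0,12,0,0,0],[0,0,15,0,0,0]]';python3 -c "
from h import *
s=env.state(); print(s['eef_pos'],np.degrees(s['tcp_rot']))
p,d,k=grab('wrist','w8')"
```

```text
t: 8.95
eef_pos: [529.8, -15.5, 58.0]
tcp_rot: [-1.571, 0.001, 0.349]
ft_force: [0.3, -0.1, -0.9]
opening: 0.55
t: 9.45
eef_pos: [524.6, -1.2, 58.0]
tcp_rot: [-1.571, 0.001, 0.349]
ft_force: [0.0, -0.7, -0.1]
opening: 0.55
t: 9.95
eef_pos: [519.4, 13.2, 58.0]
tcp_rot: [-1.571, 0.001, 0.349]
ft_force: [0.3, -1.1, 0.6]
opening: 0.553
[519.39791345  13.16502343  58.01078711] [-8.99928651e+01  7.80075784e-02  1.99739615e+01]
```

View pics/w8.png

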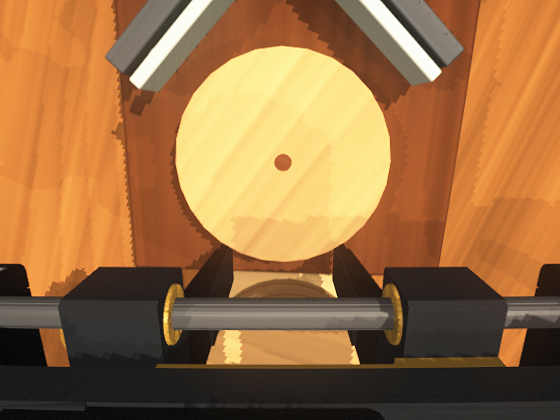

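```bash
python3 - <<'E'
from h import *
p,d,k=load("w8")
print("dot",onplane(283,162,66,k))
m=(p.min(2)>205); m[100:]=0; m=cv2.morphologyEx(m.astype(np.uint8),cv2.MORPH_OPEN,np.ones((3,3)))
nn,l,st,c=cv2.connectedComponentsWithStats(m)
L=[]
for i in range(1,nn):
    if st[i,4]<150: continue
    v,u=np.nonzero(l==i); w=np.array([onplane(a,b,74,k)[:2] for a,b in zip(u,v)])
    cen=w.mean(0); dd=np.linalg.svd(w-cen)[2][0]; n=np.array([-dd[1],dd[0]]); n*=np.sign(n[1])
    e=np.quantile((w-cen)@n,[.02,.98]); print(st[i],np.degrees(np.arctan2(n[1],n[0])),e); L.append((n,n@cen-3))
A=np.array([x[0] for x in L]); b=np.array([x[1] for x in L])-50
print(np.linalg.solve(A,b))
E
```

```text
dot [501.64887495  62.09508039  66.        ]
[ 131    0   79   87 1475] 155.70223524649518 [-2.44430221  2.53267412]
[ 362    0   79   80 1374] 66.56545185276671 [-2.38842516  2.46934105]
[495.05630668  83.70615891]
```

```bash
python3 -m crank '[[0.2,0,3,0,0,0],[0.5,0,6,0,0,0],[0.8,0,9,0,0,0],[1,0,11,0,0,0],[1,0,13,0,0,0]]'; python3 -m crank '[[0,0,1,0,0,0],[0,0,2,0,0,0],[0,0,3,0,0,0],[0,0,4,0,0,0],[0,0,5,0,0,0]]'; cat > f.py <<'E'
from h import *
s=env.state(); f=s['ft_force'][:2]; a=np.radians(111); 
nL=np.array([np.cos(a+np.pi/4),np.sin(a+np.pi/4)]); nR=np.array([np.cos(a-np.pi/4),np.sin(a-np.pi/4)])
print(round(s['t'],2),s['eef_pos'].round(2),"N_L",round(-f@nL,2),"N_R",round(-f@nR,2),"fz",s['ft_force'][2].round(2))
E
python3 f.py;python3 f.py
```

```text
t: 10.5
eef_pos: [515.7, 26.2, 58.0]
tcp_rot: [-1.571, 0.001, 0.349]
ft_force: [0.1, 0.2, -1.1]
opening: 0.549
t: 11.0
eef_pos: [513.9, 31.0, 58.0]
tcp_rot: [-1.571, 0.001, 0.349]
ft_force: [0.7, -1.2, -0.2]
opening: 0.548
11.0 [513.94  30.98  58.02] N_L 1.1 N_R 0.82 fz -0.17
11.0 [513.94  30.98  58.02] N_L 1.1 N_R 0.82 fz -0.17
```

```bash
python3 -m crank '[[0,0,0.5,0,0,0],[0,0,1,0,0,0]]' >/dev/null; python3 f.py; python3 -m crank '[[0,0,0.5,0,0,0],[0,0,1,0,0,0]]'>/dev/null; python3 f.py; python3 -m crank '[[0,0,0.3,0,0,0],[0,0,0.6,0,0,0]]'>/dev/null; python3 f.py
```

```text
11.2 [513.6   31.95  58.04] N_L 0.83 N_R 0.92 fz 0.24
11.4 [513.27  32.91  58.03] N_L -0.09 N_R -0.37 fz -0.57
11.6 [513.04  33.5   58.03] N_L 1.41 N_R 1.46 fz 0.0
```

```bash
python3 -m crank '[[0,0,0.3,0,0,0],[0,0,0.3,0,0,0]]' >/dev/null; python3 f.py; python3 -m crank '[[0,0,0.3,0,0,0],[0,0,0.3,0,0,0]]'>/dev/null; python3 f.py; python3 -m crank '[[0,0,0.3,0,0,0],[0,0,0.3,0,0,0]]'>/dev/null; python3 f.py
```

```text
11.8 [512.93  33.81  58.01] N_L -0.39 N_R 0.31 fz -0.7
12.0 [512.84  34.12  58.04] N_L 0.58 N_R 0.02 fz -0.95
12.2 [512.68  34.41  58.01] N_L 0.86 N_R 1.0 fz 0.04
```

```bash
python3 -m crank '[[0,0,0.3,0,0,0],[0,0,0.3,0,0,0]]' >/dev/null; python3 f.py; python3 -m crank '[[0,0,0.3,0,0,0],[0,0,0.3,0,0,0]]'>/dev/null; python3 f.py; python3 -m crank '[[0,0,0.3,0,0,0],[0,0,0.3,0,0,0]]'>/dev/null; python3 f.py;python3 -c "
from h import *
p,d,k=grab('wrist','w9')"
```

```text
12.4 [512.59  34.7   58.03] N_L -0.41 N_R -0.9 fz 0.05
12.6 [512.6   34.98  58.06] N_L 1.39 N_R 1.19 fz -0.85
12.8 [512.67  35.22  58.11] N_L 1.55 N_R 0.98 fz 1.39
```

View pics/w9.png

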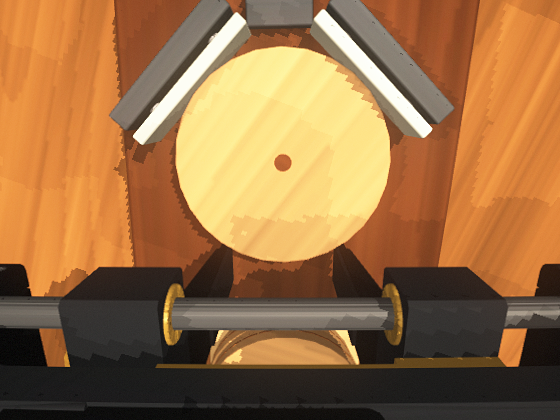

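```bash
python3 -m crank '[[0,0,0.2,0,0,0]]' >/dev/null; python3 f.py;python3 -m crank '[[0,0,0,0,0,0]]' >/dev/null; python3 f.py; python3 -m crank '[[0,0,0.2,0,0,0]]'>/dev/null; python3 f.py;python3 -m crank '[[0,0,0,0,0,0]]' >/dev/null; python3 f.py; python3 -m crank '[[0,0,0.2,0,0,0]]'>/dev/null; python3 f.py;python3 -m crank '[[0,0,0,0,0,0]]' >/dev/null; python3 f.py;
```

```text
12.95 [512.66  35.35  58.09] N_L 2.03 N_R 1.47 fz 0.18
13.05 [512.74  35.35  58.12] N_L 1.33 N_R 0.78 fz -0.91
13.15 [512.73  35.49  58.13] N_L 1.82 N_R 1.08 fz -0.4
13.25 [512.74  35.47  58.14] N_L 1.65 N_R 1.37 fz -0.9
13.35 [512.75  35.6   58.16] N_L 3.56 N_R 1.5 fz 0.12
13.45 [512.78  35.54  58.16] N_L 1.65 N_R 1.8 fz -0.69
```

```bash
python3 - <<'E'
from h import *
for n,uv in(("w8",(283,162)),("w9",(283,162.3))):
    p,d,k=load(n); print(onplane(*uv,66,k))
E
python3 -m crank '[[0.3,0,0.3,0,0,0],[0.3,0,0.3,0,0,0]]' >/dev/null; python3 f.py; python3 -m crank '[[0.3,0,0.3,0,0,0],[0.3,0,0.3,0,0,0]]' >/dev/null; python3 f.py;python3 -m crank '[[0.3,0,0.3,0,0,0],[0.3,0,0.3,0,0,0]]' >/dev/null; python3 f.py;
```

```text
[501.64887495  62.09508039  66.        ]
[494.9423275   84.00702561  66.        ]
13.65 [512.88  35.76  58.14] N_L 2.12 N_R 3.73 fz -0.31
13.85 [512.91  35.85  58.11] N_L 1.99 N_R 5.16 fz -0.55
14.05 [512.92  35.86  58.06] N_L 3.02 N_R 6.55 fz -0.41
```

```bash
python3 -m crank '[[-0.2,0,0.3,0,0,0],[-0.2,0,0.3,0,0,0]]' >/dev/null; python3 f.py; python3 -m crank '[[0,0,0.4,0,0,0],[0,0,0.4,0,0,0]]' >/dev/null; python3 f.py; python3 -m crank '[[0,0,0.4,0,0,0]]' >/dev/null; python3 f.py
```

```text
14.25 [512.8   35.83  58.13] N_L 3.69 N_R 5.05 fz 0.22
14.45 [512.84  35.86  58.18] N_L 4.18 N_R 5.09 fz -0.13
14.55 [512.84  35.86  58.21] N_L 3.02 N_R 5.55 fz -0.8
```

```bash
python3 -m crank '[[-0.1,0,0.6,0,0,0],[-0.1,0,0.6,0,0,0]]' >/dev/null; python3 f.py; python3 -m crank '[[-0.1,0,0.6,0,0,0]]' >/dev/null; python3 f.py; python3 -m crank '[[-0.1,0,0.6,0,0,0]]' >/dev/null; python3 f.py;python3 -m crank '[[-0.1,0,0.6,0,0,0]]' >/dev/null; python3 f.py
```

```text
14.75 [512.79  35.94  58.28] N_L 4.33 N_R 5.8 fz -0.69
14.85 [512.83  35.94  58.35] N_L 5.06 N_R 6.49 fz -0.48
14.95 [512.83  35.98  58.42] N_L 5.17 N_R 5.97 fz -0.91
15.05 [512.8   35.99  58.47] N_L 4.32 N_R 6.82 fz -0.51
```

```bash
python3 -m crank '[[-0.2,0,0.5,0,0,0],[-0.2,0,0.5,0,0,0]]' >/dev/null; python3 f.py; python3 -m crank '[[-0.1,0,0.5,0,0,0],[-0.1,0,0.5,0,0,0]]' >/dev/null; python3 f.py; python3 -m crank '[[-0.1,0,0.5,0,0,0],[-0.1,0,0.5,0,0,0]]' >/dev/null; python3 f.py;python3 -c "
from h import *
p,d,k=grab('wrist','w10')"
```

```text
15.25 [512.8   35.92  58.54] N_L 4.95 N_R 5.93 fz -0.76
15.45 [512.79  35.93  58.57] N_L 3.99 N_R 5.45 fz -0.82
15.65 [512.81  35.95  58.63] N_L 5.09 N_R 5.44 fz -0.04
```

View pics/w10.png

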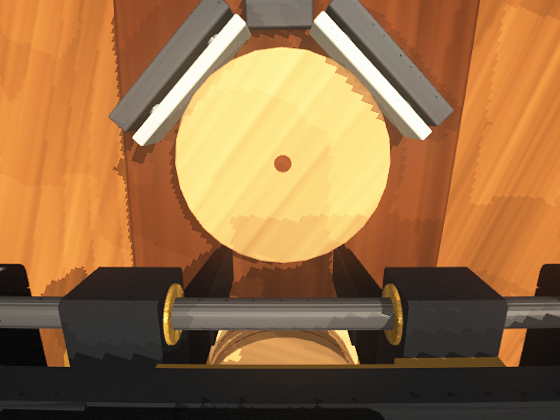

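```bash
python3 -m crank '[[0,0,-0.3,0,0,0],[0,0,-0.6,0,0,0],[0,0,-1,0,0,0],[0,0,-1.6,0,0,0],[0,0,-3,0,0,0]]' >/dev/null; python3 f.py; python3 -m crank '[[0,0,-4,0,0,0],[0,0,-10,0,0,0],[0,0,-16,0,0,0],[0,0,-18,0,0,0],[0,0,-18,0,0,0]]' >/dev/null; python3 f.py; python3 -m crank '[[0,-20,0,0,0,0],[0,-60,0,0,0,0],[0,-110,0,0,0,0],[0,-150,0,0,0,0],[0,-150,0,0,0,0]]' >/dev/null; python3 f.py; python3 -c "
from h import *
p,d,k=grab('wrist','w11')"
```

```text
16.2 [513.7   33.27  58.64] N_L -0.02 N_R 0.07 fz -0.16
16.7 [520.03  15.92  58.74] N_L -1.43 N_R 0.42 fz -0.74
17.2 [521.2   17.05 213.69] N_L 0.22 N_R 0.2 fz -1.77
```

View pics/w11.png

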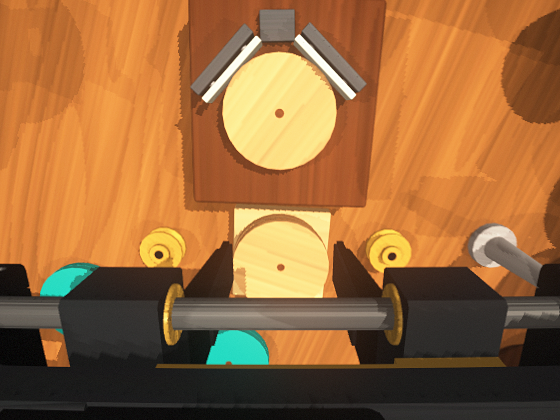

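```bash
python3 - <<'E'
from h import *
p,d,k=load("w11"); P=cloud(d,k)
print("top",onplane(279.3,113.3,66,k),"mid",onplane(280.7,267.3,52,k), "z",np.nanmedian(P[105:122,250:265,2]),np.nanmedian(P[105:122,300:310,2]),np.nanmedian(P[60:70,275:285,2]),np.nanmedian(P[155:165,275:285,2]))
# rim of mid in w3 vs now: front arc, z=52
for n in("w3","w11"):
    q,_,kk=load(n); print(n); cv2.imwrite(f"pics/arc_{n}.png",cv2.resize(q[200:300,220:345],None,fx=5,fy=5,interpolation=0))
grab('scene','s11'); grab('top','t11')
a=load("scene0")[0]; b=load("s11")[0]; cv2.imwrite("pics/diff.png",cv2.absdiff(a,b)*2)
cv2.imwrite("pics/s11c.png",cv2.resize(b[140:270,190:350],None,fx=4.6,fy=4.6))
E
```

```text
top [494.72400112  83.57541945  66.        ] mid [548.10286642 -59.11498445  52.        ] z 65.22993484498727 65.13193185545833 65.23167623189886 65.40307220055502
w3
w11
```

View pics/diff.png

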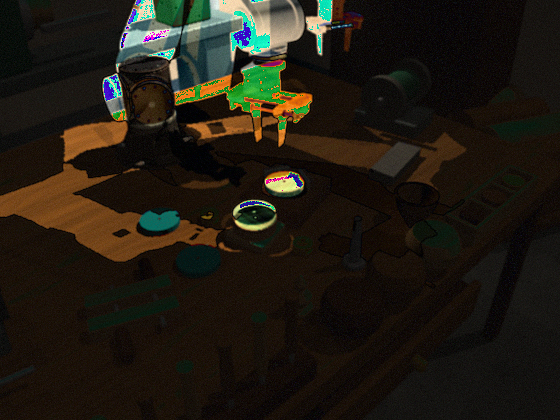

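View pics/arc_w11.png

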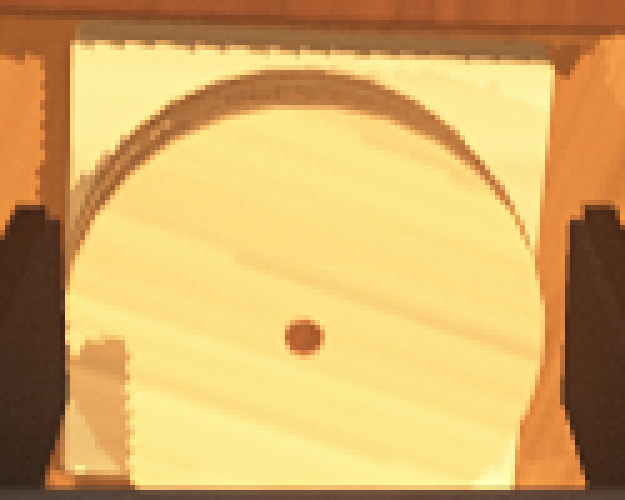

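View pics/s11c.png

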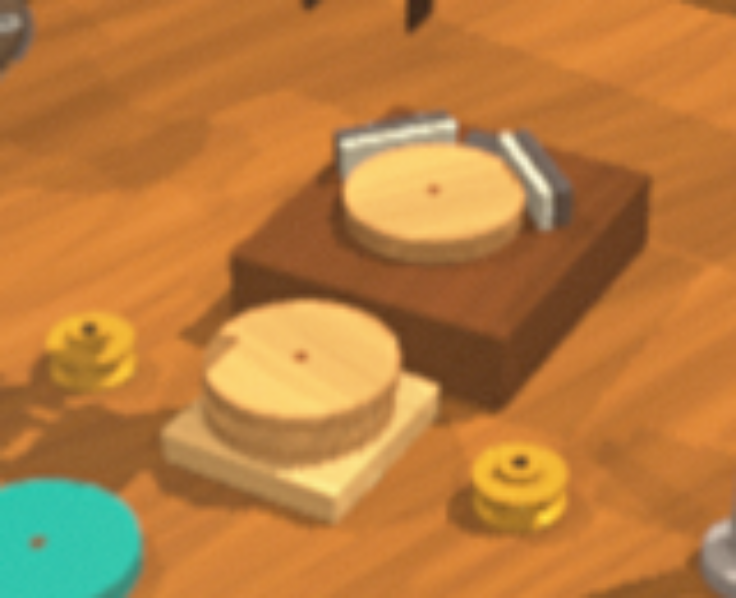

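```bash
python3 - <<'E'
from h import *
m=np.array([548.1,-59.1])
for n in("w3","w11"):
    p,d,k=load(n); K,D,T=k
    # unwrap intensity along radial lines at z=52 plane around m; print profile along jig-ward directions
    for ang in (90,108,125):
        u=np.array([np.cos(np.radians(ang)),np.sin(np.radians(ang))]); r=np.arange(42,58,1.)
        W=np.c_[m+r[:,None]*u,np.full(len(r),52.)]; Ti=np.linalg.inv(T); C=W@Ti[:3,:3].T+Ti[:3,3]
        q=cv2.projectPoints(C,np.zeros(3),np.zeros(3),K,D)[0].reshape(1,-1,2).astype(np.float32)
        print(n,ang,cv2.remap(p,q,None,1)[0][:,1])
E
```

```text
w3 90 [224 180 151 146 147 165 207 208 167 144 138 140 138 133 160 235]
w3 108 [237 196 165 157 140 144 182 198 163 134 128 129 133 137 132 125]
w3 125 [246 229 180 154 147 131 141 191 174 146 127 116 124 132 125 129]
w11 90 [232 229 217 214 217 218 219 209 171 132 120 120 119 126 196 230]
w11 108 [231 232 232 231 229 227 224 211 164 123 114 115 119 122 111 121]
w11 125 [230 228 227 225 226 228 233 227 184 139 119 111 110 113 107 112]
```

The rim of the middle blank is at the same 50 mm radius before and after. The top blank lies flat at home, and nothing else has moved. I'm handing the job in.

```bash
python3 -c "
from h import *
print(env.state()['t']); print(job.job_done())"
```

```text
17.35
the job is handed in; nothing more can be done
None
```

The top blank now lies flat in the vee fence. I slid it off the stack with two fingertips on its rim, then pushed it until it touched both facings. I handed the job in at 17.4 s, with the gripper clear of everything.

- **Press:** I held about 7–8 N for roughly a second. The forces on the facings, worked out from the wrist sensor, were about 4–5 N on the left and 5.5–7 N on the right. The highest single reading was about 6.8 N, against the limit of 15 N. The sensor noise is about 1 N.
- **Blank position:** its centre is at about (494.7, 83.6). The home I had estimated from the images was (495.0, 83.7). Depth over its top reads an even 65.1–65.4 mm against a nominal 66 mm, which fits the 0.7–0.9 mm low reading seen elsewhere.
- **Left facing:** the blank touched it slightly first. I moved the fingertips sideways until both facings carried load. After I let go, I did not measure the contact again by force.
- **Blanks beneath:** the middle blank's rim is at the same radius before and after, within about 0.5 mm. I checked the lowest blank only by eye.
- **Bystanders:** the before-and-after picture difference shows no bystander moved, only the arm, its shadows and the blank.

No check failed or disagreed.

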